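# Nudge the chassis plate onto the fixture pins

### The arm

A 6-joint arm with a two-finger parallel gripper is mounted at the origin on the work surface. World frame = base frame: x ahead of the robot, y to its left, z up, the work surface at z = 0. Lengths are in mm, angles in rad, forces in N, time in s.
With the tool pointing down it reaches from about 400 to 925 mm from the base axis. Payload 12.5 kg.
Tool frame: the origin (TCP) lies midway between the tips of the shut fingers; the grasp point (between the pads) lies 19 mm behind it (env.grip_depth is the distance from the TCP to the grasp point, in mm); z points along the fingers, y is the line along which they close (so a half turn about z gives the same grasp; the last joint's range is limited). The gripper opens to 95 mm and grips with 3 to 60 N. Pads are 20 mm wide; open, the fingers measure 119 mm over their backs; the gripper's body (75 mm by 180 mm) begins 59 mm behind the grasp point.
Start: joints at [-1.393, 0.491, 1.559, -0, 1.092, -0.106], TCP at [175.026, -600.01, 214.661] pointing down, gripper open.
Joint ranges: [-3.1, 3.1], [-0.84, 2.19], [0.05, 2.79], [-1.13, 4.28], [0.06, 2.93], [-2.69, 2.69]. Speed limits (rad/s): [2.22, 2.22, 2.79, 3.14, 3.14, 3.14].

### API

Orientations are given as [roll, pitch, yaw] about the fixed x, y, z axes, in that order (R = Rz(yaw) Ry(pitch) Rx(roll)).
In Python, from cell import monitor, viewer, order, env gives the robot as it stands.
- The arm moves only by the tool move_arm, never from a script. Its argument "moves" is one flat list of numbers, 4 for each row, row after row: the shift along the tool's x, y, z normalised to -1 to 1, where 1 is 0.15 m, then the turn about the tool's z normalised to -1 to 1, where 1 is pi/2 rad. A call has 1 to 10 rows; each row shifts and turns the commanded pose from where the row before left it, along the tool's axes as they then stand; what a row does not reach is not made up. A row lasts 1/8 s, in which the tool goes at most 62.5 mm and 10.7 degrees, less where a joint would pass 70% of its speed; a pose out of reach is approached as far as the arm can. A call with a number of a shift or a turn outside -1 to 1 is refused whole. A call with a gripper value outside its range is refused whole. "claw" is the finger opening in mm, from 0 to 95.1, set as the call begins (left out, the last holds). The fingers move at their own pace and stop on an object; the grip force is fixed at half the most. Time passes only in rows, so rows that do not move let the fingers close. It gives the time, the measured TCP pose, the force, the opening and the grip force at its end, in the units of the state.
- monitor.state(): the state, without advancing time (a new reading comes with each control period).
- viewer.read_camera(name): name is "side" or "top"; returns the picture (400x640x3 uint8, red, green, blue); there is no depth.
- viewer.camera_info(name): a dict with "K" (3x3 intrinsics, pixels), "dist_coeffs" ([k1, k2, p1, p2, k3] as OpenCV has them; the pictures are not rectified), "camera_from_world" (4x4, takes a point from world to camera coordinates). Camera axes: x right, y down, z forward; pixel columns grow to the right and rows downward; lengths in mm; the calibration is good to about 2 mm. A picture is of the moment at which its call begins. camera_info takes no time and is no camera call.
- order.job_done(): hands the job in; it is judged then, once.
The state is a dict: "t": time; "joints": joint angles; "qvel": joint speeds; "tau": joint torques, N m; "eef_pos": TCP position; "tcp_rot": TCP orientation; "ft_force": force on the tool from outside, world axes, zero at the start; "moment": the same for the moment, N m; "opening": opening from 0.0 (shut) to 1.0 (fully open); "grip_force": force on a finger pad.
Only numpy, scipy, OpenCV 4.12 (cv2) and the standard library are available. Lean on these libraries where they do the work, as an engineer would, in place of code of your own. Each camera call takes 0.05 s, during which the arm holds its last target. There are 200 camera calls.

### The job

The aluminium chassis plate has been left lying crooked on top of the two brass locating pins of the blue fixture. With the fingertips, gently nudge it back towards the steel fence and sideways until its two holes drop over both pins and it lies flat on the fixture, within the yellow corner marks. Never pinch or lift the plate, leave the motor and everything else where it stands, and take the hand away when done.

Things in the scene. Friction and masses are not known exactly. Their poses are not given: they have to be found in the camera images.
- fixture: Blue block fixed on the bench, 170 mm (its x) by 310 mm (its y), flat top 20 mm above the bench; place and yaw vary. Origin: centre of its underside; x points away from the robot to the fence, y left along it. The seated plate's origin is at x = 0, y = 0, z = 20 mm of this frame, axes parallel, inside yellow marks painted at its near corners and sides.
- chassis: Loose aluminium plate, 120 mm (its x) by 170 mm (its y), floor 5 mm thick, about 0.34 kg. Walls 4 mm thick rise to 27 mm above the underside on the near (-x), left and right edges; the far edge is bare floor. Two 13 mm holes at x = 25, y = +55 and -55 mm. Slides when pushed on a wall with 2 to 7 N. Origin: centre of its underside; x to the far edge, y left, z up.
- hole_left (a point): Centre of the plate's left (+y) hole, on the underside. At the start the floor rests on both pins and the near edge on the fixture's top, so the plate tilts by 5 degrees, far side high. It starts 22 to 42 mm too far left (fixture +y), 4 to 16 mm short of the fence and turned by up to 6 degrees.
- hole_right (a point): Centre of the plate's right (-y) hole, on the underside. With both holes over the pins the plate drops 8 mm there and lies flat, with 1.5 mm play all round; the pins then stop it from sliding on. A light push down between the holes helps if it hangs.
- near_edge (a point): Middle of the plate's near lower edge (its x = -60 mm, y = 0), on the underside; 20 mm above the bench when it lies on the fixture.
- pin_left (a point): Tip of the fixture's left brass pin (fixture x = 25, y = 55 mm), 28 mm above the bench, 8 mm above the fixture's top. 10 mm diameter with a round (ball) end.
- pin_right (a point): Tip of the fixture's right brass pin (fixture x = 25, y = -55 mm), the same.
- fence (a point): Middle of the near face of the fixture's steel fence, at the level of the fixture's top (fixture x = 60.5, y = 0, z = 20 mm). The fence runs along y from -120 to +120 mm, 14 mm thick, 22 mm high above the top. A plate squared against it has its holes in line with the pins; squaring it takes up to 15 N.
- board (a point): Top of the finned heat sink on the circuit board fixed in the plate, 23 mm above the plate's underside, at plate x = -24, y = 12 mm. The board covers plate x = -50 to 0, y = -45 to 45 mm; the floor between the holes is bare and may be pressed.
- motor: Bystander: small black and copper motor, 36 mm diameter, 43 mm high, standing loose on the fixture's top at its right end, at least 20 mm clear of the seated plate. Leave it. Origin: centre of its underside.
- motor_spare: Bystander: same motor, standing on the bench to the left. Leave it. Origin: centre of its underside.
- driver: Bystander: black electric screwdriver, 200 mm long, 34 mm thick, lying beyond the fixture. Origin: under the middle of its handle.
- drill: Bystander: yellow and black cordless drill, 52 mm high as it lies, beyond the fixture to the left. Origin: under its barrel.
- spray: Bystander: white bottle, 44 mm diameter, 140 mm high, beyond the fixture. Origin: centre of its underside.
- tray: Bystander, fixed: white parts tray, 190 by 140 mm, 40 mm high, to the left. Origin: centre of its underside. (A pink foam tray, 300 by 300 by 85 mm, is fixed on the right, its centre near x = 600, y = -530 mm of the robot's base.)
There are look-alikes about, which are no part of the job. Leave any red look-alike of the chassis alone.

How it is judged:
By the outcome, as a careful person would: the job done as asked, in the order asked, and still so for the second after the job is handed in, with the robot touching nothing.
It also fails if it takes over 54 s, if anything falls off the work surface, if the arm or the gripper's body presses on something with over 40 N, if the wrist force passes 120 N, or if a joint passes its speed limit or range.

## Working session

There is one attempt and no reset: what is moved stays moved. The work goes in short steps, Python scripts to look and compute and a tool call to move; the robot and the scene stay as the last step left them, time stands still between calls to the robot, and variables do not carry over. Pictures are saved under pics/ and viewed, at most 10 in all, crops included, and the job is handed in when it is done.

Besides the shell and the picture viewer there is one more tool, called after "Call:" as name(argument=value, ...) on one line, values as JSON. move_arm: Moves the arm, as the interface text tells. Scaled input: -1 to 1 covers 0.15 m each way for a shift and pi/2 rad each way for a turn. Its arguments: {"type":"object","properties":{"moves":{"type":"array"},"claw":{"type":"number"}},"required":["moves"]}

```bash
ls; mkdir -p pics; python3 - <<'E'
from cell import monitor, viewer
import cv2
for n in ("top","side"):
    cv2.imwrite(f"pics/{n}0.png",viewer.read_camera(n)[:,:,::-1])
    i=viewer.camera_info(n);print(n,i["K"],i["dist_coeffs"],i["camera_from_world"])
print(monitor.state())
E
```

```text
pics
top [[365.95240113   0.         319.76578422]
 [  0.         365.95240113 202.1673811 ]
 [  0.           0.           1.        ]] [-0.06055487  0.          0.          0.          0.        ] [[-1.49149427e-02 -9.99870528e-01 -6.03925352e-03  1.39077613e+02]
 [-9.73867588e-01  1.58954882e-02 -2.26559603e-01  4.80469372e+02]
 [ 2.26626267e-01  2.50230976e-03 -9.73978580e-01  1.02648104e+03]
 [ 0.00000000e+00  0.00000000e+00  0.00000000e+00  1.00000000e+00]]
side [[375.215101    0.        320.7623471]
 [  0.        375.215101  197.6765493]
 [  0.          0.          1.       ]] [0.01936041 0.         0.         0.         0.        ] [[-8.23721507e-01 -5.66972893e-01  4.96157029e-03  4.57493185e+02]
 [-4.26062289e-01  6.13179702e-01 -6.65192888e-01  1.88452109e+02]
 [ 3.74104002e-01 -5.50047626e-01 -7.46655077e-01  8.42075121e+02]
 [ 0.00000000e+00  0.00000000e+00  0.00000000e+00  1.00000000e+00]]
{'t': 0.1, 'joints': array([-1.39261177e+00,  4.91463310e-01,  1.55934951e+00,  2.66515090e-06,
        1.09170945e+00, -1.05593673e-01]), 'qvel': array([ 1.22515115e-03, -9.03628438e-05, -1.80581297e-03, -1.31472541e-03,
        4.05204411e-04, -7.08546047e-04]), 'tau': array([ 3.22052409e-03, -6.13621473e+01, -2.58606219e+01,  6.94017252e-02,
        4.70313686e-02, -6.53581901e-05]), 'eef_pos': array([ 174.98131878, -599.79866293,  214.15596449]), 'tcp_rot': array([-3.14066847e+00, -1.00329886e-04,  2.83776950e-01]), 'ft_force': array([-0.30318134, -0.04100214, -0.39980359]), 'moment': array([-0.01561706,  0.01869036, -0.05428671]), 'grip_force': 0.0, 'opening': 0.9971755365277007}
```

View pics/top0.png

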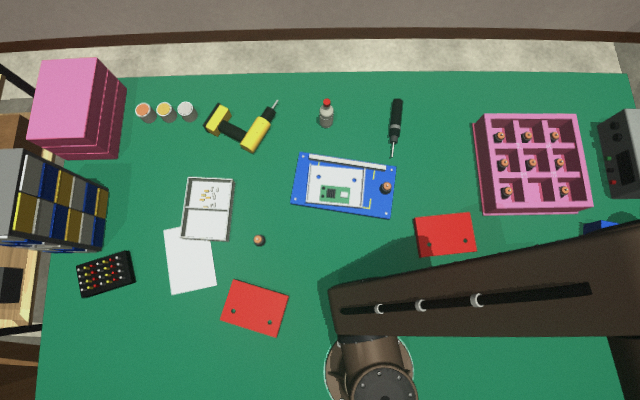

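View pics/side0.png

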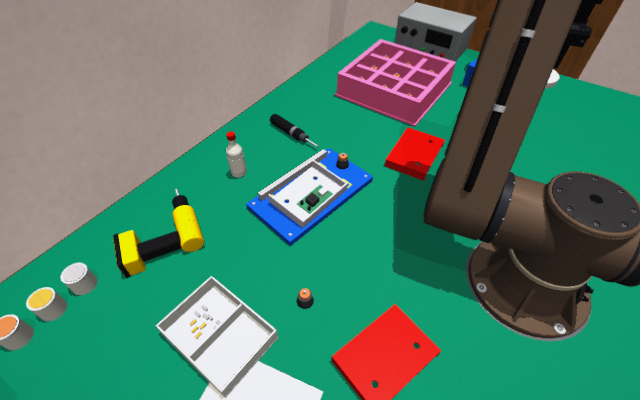

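The top view shows the bare aluminium plate with the green board on the blue fixture at (337,186). The look-alikes are the red plates at (446,234) and (255,307), and the white tray at (207,208). I choose the one on the fixture and check it in a close crop.

```bash
python3 - <<'E'
import cv2, numpy as np
t=cv2.imread("pics/top0.png")[145:225,285:405]; s=cv2.imread("pics/side0.png")[140:250,240:380]
t=cv2.resize(t,None,fx=6,fy=6,interpolation=cv2.INTER_CUBIC)
s=cv2.resize(s,None,fx=5.4,fy=5.4,interpolation=cv2.INTER_CUBIC)
cv2.imwrite("pics/topc.png",t);cv2.imwrite("pics/sidec.png",s)
E
```

```text
(no output)
```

View pics/topc.png

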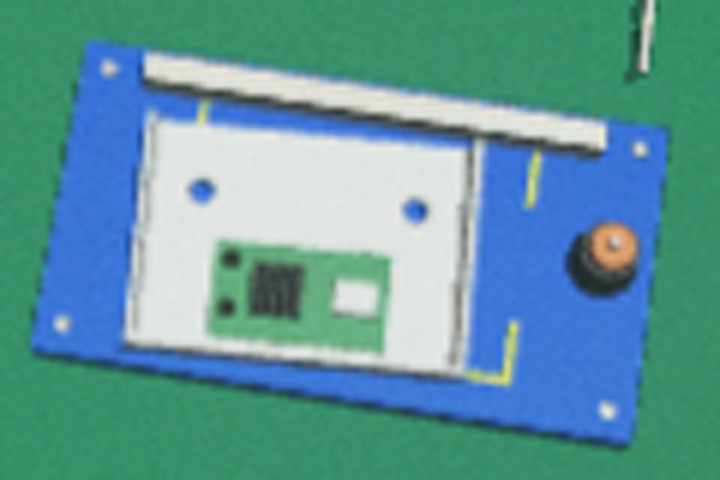

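View pics/sidec.png

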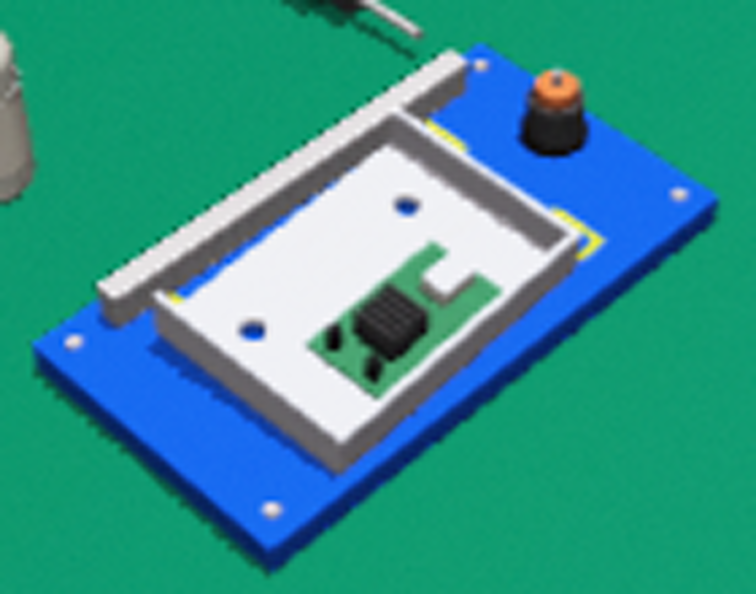

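```bash
cat > h.py <<'E'
import cv2, numpy as np
from cell import monitor, viewer
def ray(n,px,z):
    i=viewer.camera_info(n);T=np.array(i["camera_from_world"]);R,t=T[:3,:3],T[:3,3]
    u=cv2.undistortPoints(np.array(px,float).reshape(-1,1,2),np.array(i["K"]),np.array(i["dist_coeffs"])).reshape(-1,2)
    c=-R.T@t; d=np.c_[u,np.ones(len(u))]@R
    return c+d*((np.broadcast_to(z,len(u))-c[2])/d[:,2])[:,None]
def proj(n,P):
    i=viewer.camera_info(n);T=np.array(i["camera_from_world"])
    return cv2.projectPoints(np.array(P,float),cv2.Rodrigues(T[:3,:3])[0],T[:3,3],np.array(i["K"]),np.array(i["dist_coeffs"]))[0].reshape(-1,2)
def crop(p,o,f): return (np.array(p,float)+.5)/f-.5+np.array(o)
def fix_pose(corners): # far-left, far-right, near-right, near-left on the top face
    m=np.array([[85,155],[85,-155],[-85,-155],[-85,155]],float)
    w=corners[:,:2];c=w.mean(0);H=m.T@(w-c);a=np.arctan2(H[0,1]-H[1,0],H[0,0]+H[1,1]);
    R=np.array([[np.cos(a),-np.sin(a)],[np.sin(a),np.cos(a)]])
    return c,a,R,w-c-m@R.T
E
python3 - <<'E'
from h import *
T=lambda p:crop(p,(285,145),6); S=lambda p:crop(p,(240,140),5.4)
ct=ray("top",T([[90,43],[667,130],[632,438],[35,348]]),20)
cs=ray("side",S([[34,347],[482,45],[718,203],[270,550]]),20)
for n,c in(("top",ct),("side",cs)):
    p,a,R,r=fix_pose(c);print(n,p.round(1),np.degrees(a).round(2),r.round(1).tolist())
    h=ray("top",T([[202,190],[415,210]]),33) if n=="top" else ray("side",S([[252,329],[406,205]]),33)
    f=(h[:,:2]-p)@R;d=f[0]-f[1];print("holes in fixture",f.round(1).tolist(),np.degrees(np.arctan2(-d[0],d[1])),np.hypot(*d))
    m=ray("top",T([[614,243]]),63) if n=="top" else ray("side",S([[557,80]]),63)
    print("motor",((m[:,:2]-p)@R).round(1))
E
```

```text
top [547.2  56.5] -9.83 [[-1.7, -1.7], [-1.9, 2.5], [2.5, 1.5], [1.2, -2.3]]
holes in fixture [[8.7, 81.2], [15.0, -27.9]] 3.2913736105915774 109.34620835348797
motor [[   4.2 -126.4]]
side [545.3  58.9] -10.38 [[-2.1, -0.9], [0.0, 0.6], [1.0, 2.8], [1.1, -2.6]]
holes in fixture [[9.4, 79.7], [17.0, -29.4]] 3.950337510369559 109.41529362729305
motor [[   5.3 -125.6]]
```

Call:
move_arm(moves=[0,0,0,0.098,0,0,0,0.098,0,0,0,0.097,0.2,-0.35,0,0,0.2,-0.35,0,0,0.2,-0.35,0,0,0.2,-0.35,0,0,0.2,-0.35,0,0,0.2,-0.35,0,0,0.2,-0.35,0,0], claw=0)

```text
t: 1.35
eef_pos: [447.2, -273.4, 214.6]
tcp_rot: [3.142, 0.0, -0.177]
ft_force: [-0.1, -0.6, 1.0]
opening: 0.023
grip_force: 0.0
```

Call:
move_arm(moves=[-0.049,-0.327,0,0,-0.049,-0.327,0,0,-0.049,-0.327,0,0,-0.049,-0.327,0,0,-0.049,-0.327,0,0,-0.049,-0.327,0,0,-0.049,-0.327,0,0,-0.049,-0.327,0,0,0,0,0.35,0,0,0,0.35,0])

```text
t: 2.6
eef_pos: [457.2, 122.3, 108.6]
tcp_rot: [-3.141, -0.002, -0.175]
ft_force: [0.3, -0.0, -1.0]
opening: 0.006
grip_force: 0.0
```

Call:
move_arm(moves=[0,0,0.25,0,0,0,0.2,0,0,0,0,0])

```text
t: 2.98
eef_pos: [456.2, 121.4, 40.6]
tcp_rot: [3.14, 0.004, -0.176]
ft_force: [-0.1, 0.2, 0.1]
opening: 0.003
grip_force: 0.0
```

```bash
cat >> h.py <<'E'
P0=np.array([546.3,57.7]);A=np.radians(-10.1);RF=np.array([[np.cos(A),-np.sin(A)],[np.sin(A),np.cos(A)]])
def tip():
    s=monitor.state();return ((s["eef_pos"][:2]-P0)@RF).round(1),s["eef_pos"][2].round(1),(s["ft_force"][:2]@RF).round(1),s["ft_force"][2].round(1),round(s["t"],2)
def snap(k,full=False):
    t=viewer.read_camera("top")[145:225,285:405,::-1];s=viewer.read_camera("side")[140:250,240:380,::-1]
    a=cv2.resize(t,None,fx=5,fy=5,interpolation=cv2.INTER_CUBIC);b=cv2.resize(s,(509,400),interpolation=cv2.INTER_CUBIC)
    cv2.imwrite(f"pics/t{k}.png",t);cv2.imwrite(f"pics/s{k}.png",s)
    c=cv2.resize(s,None,fx=5.4,fy=5.4,interpolation=cv2.INTER_CUBIC);cv2.imwrite(f"pics/sc{k}.png",c)
    cv2.imwrite(f"pics/tc{k}.png",cv2.resize(t,None,fx=6,fy=6,interpolation=cv2.INTER_CUBIC))
E
python3 -c "
from h import *
print(tip());snap(1)"
```

```text
(array([-99.8,  46.9]), np.float64(40.6), array([-0.1,  0.2]), np.float64(0.1), 2.98)
```

View pics/sc1.png

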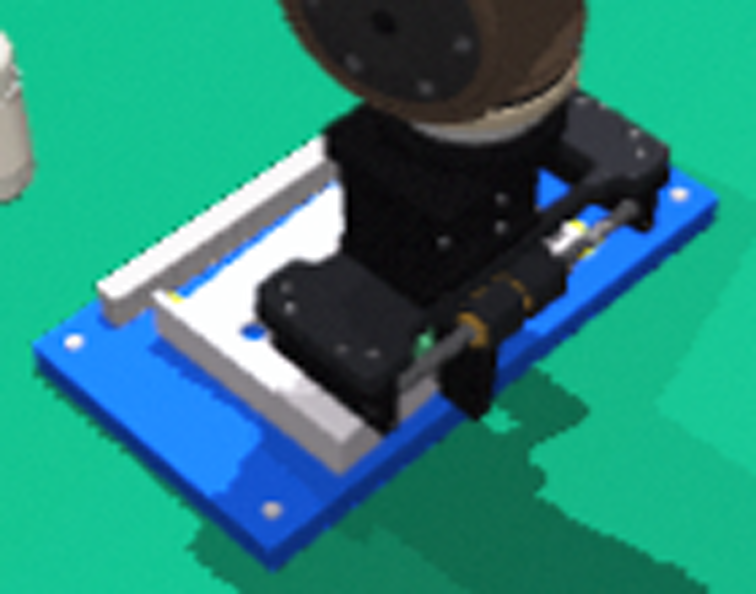

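The side crop shows the closed fingers at (465,400), in front of the plate's near wall. Next I go down and push gently.

Call:
move_arm(moves=[0,0,0.06,0,0.02,0,0,0,0.02,0,0,0,0.02,0,0,0,0.015,0,0,0,0.015,0,0,0,0.01,0,0,0,0.01,0,0,0])

```text
t: 4.08
eef_pos: [473.3, 118.7, 33.1]
tcp_rot: [3.141, 0.001, -0.176]
ft_force: [-4.1, 2.1, 2.4]
opening: 0.004
grip_force: 2.0
```

Call:
move_arm(moves=[0.008,0,0,0,0.008,0,0,0,0.008,0,0,0])

```text
t: 4.45
eef_pos: [477.1, 118.0, 33.1]
tcp_rot: [3.142, -0.0, -0.176]
ft_force: [-3.6, 0.7, 2.7]
opening: 0.007
grip_force: 1.9
```

```bash
python3 -c "
from h import *
print(tip())"
```

```text
(array([-78.7,  47.2]), np.float64(33.1), array([-3.6,  0. ]), np.float64(2.7), 4.45)
```

Call:
move_arm(moves=[0.01,0,0,0,0.01,0,0,0,0.01,0,0,0])

```text
t: 4.82
eef_pos: [481.6, 117.2, 33.1]
tcp_rot: [3.141, -0.0, -0.176]
ft_force: [-3.0, 1.9, 1.9]
opening: 0.004
grip_force: 1.7
```

Call:
move_arm(moves=[0.007,0,0,0,0.007,0,0,0])

```text
t: 5.08
eef_pos: [483.6, 116.8, 33.1]
tcp_rot: [3.141, 0.0, -0.176]
ft_force: [-5.5, 1.7, 1.1]
opening: 0.006
grip_force: 2.6
```

```bash
python3 -c "
from h import *
print(tip());snap(2)"
```

```text
(array([-72.1,  47.2]), np.float64(33.1), array([-5.8,  0.7]), np.float64(1.1), 5.08)
```

View pics/sc2.png

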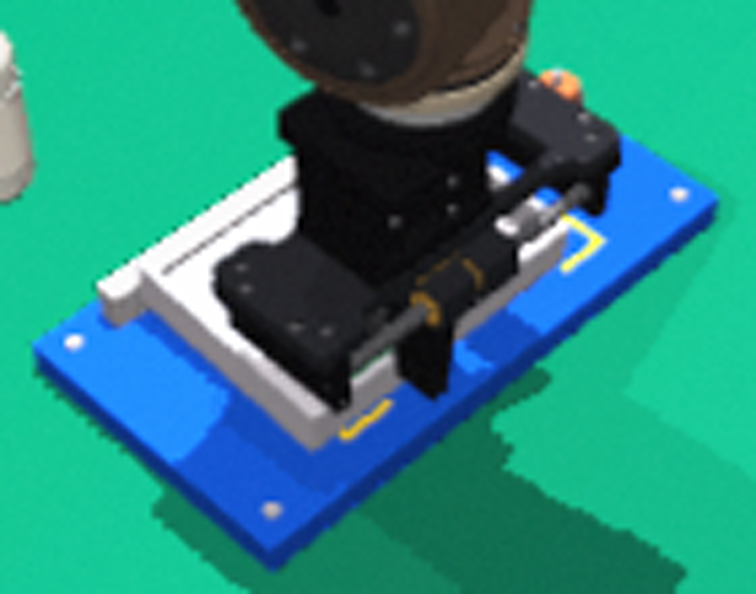

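The plate's far edge is now at the fence, with its left corner at (145,275), and it is nearly square. I push on lightly to square it.

Call:
move_arm(moves=[0.006,0,0,0,0.004,0,0,0])

```text
t: 5.42
eef_pos: [483.7, 116.7, 33.0]
tcp_rot: [3.141, 0.003, -0.177]
ft_force: [-10.2, 4.5, 5.5]
opening: 0.005
grip_force: 5.2
```

Call:
move_arm(moves=[0.005,0,0,0,0,0,0,0])

```text
t: 5.68
eef_pos: [483.7, 116.7, 33.0]
tcp_rot: [3.141, 0.004, -0.176]
ft_force: [-10.6, 4.6, 6.3]
opening: 0.005
grip_force: 6.1
```

Call:
move_arm(moves=[-0.06,0,0,0,0,0.25,0,0,0.03,0.05,0,0,0.02,0,0,0,0.01,0,0,0,0.01,0,0,0])

```text
t: 6.42
eef_pos: [475.8, 72.2, 32.8]
tcp_rot: [3.14, 0.008, -0.176]
ft_force: [-19.3, -2.3, 14.4]
opening: 0.005
grip_force: 9.5
```

Call:
move_arm(moves=[0.006,0,0,0,0,0,0,0])

```text
t: 6.68
eef_pos: [475.8, 72.2, 32.8]
tcp_rot: [3.139, 0.01, -0.176]
ft_force: [-19.0, -3.1, 14.2]
opening: 0.006
grip_force: 9.6
```

```bash
python3 -c "
from h import *
print(tip())"
```

```text
(array([-71.9,   2. ]), np.float64(32.8), array([-18.2,  -6.4]), np.float64(14.2), 6.67)
```

The near wall reads the same x at both push points, so the plate is square. Now I move to the left wall.

Call:
move_arm(moves=[-0.06,0,0,0,0,0,-0.35,0,0.19,-0.303,0,0,0.19,-0.303,0,0,0.18,-0.3,0,0,0,0,0.18,0,0,0,0.17,0,0,0,0,0])

```text
t: 7.68
eef_pos: [577.3, 192.9, 31.6]
tcp_rot: [3.141, 0.002, -0.176]
ft_force: [-0.3, -0.0, 1.4]
opening: 0.003
grip_force: 0.0
```

```bash
python3 -c "
from h import *
print(tip());snap(3)"
```

```text
(array([  6.8, 138.5]), np.float64(31.6), array([-0.3, -0.1]), np.float64(1.4), 7.67)
```

View pics/sc3.png

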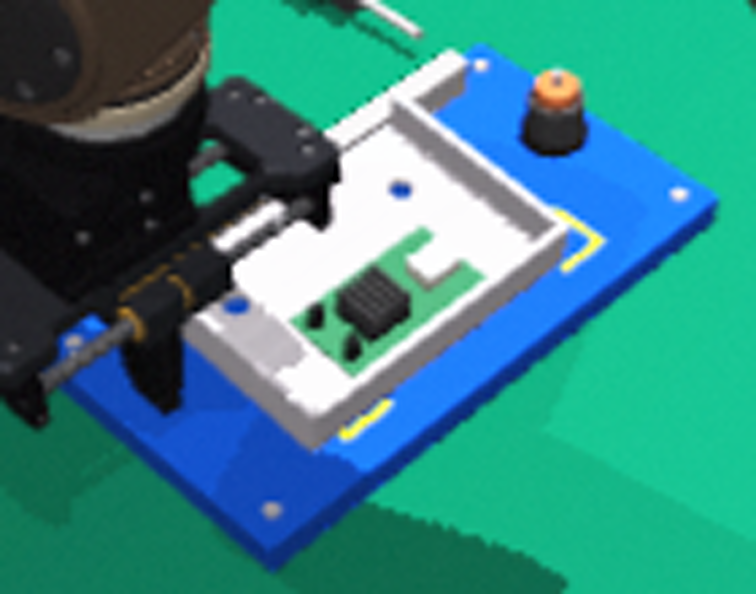

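The holes show at (236,305) and (401,189), and the fingers stand at (160,390), left of the plate. I measure the holes and push.

```bash
python3 -c "
from h import *
h=ray('side',crop([[236,305],[401,189]],(240,140),5.4),33);f=(h[:,:2]-P0)@RF;print(f.round(1))
print(crop(0,0,1)); print(proj('side',np.c_[P0+np.array([[25,55],[25,-55]])@RF.T,[28,28]]))"
```

```text
[[ 25.4  75.9]
 [ 25.4 -34.7]]
0.0
[[289.52435758 193.21870882]
 [319.22574141 172.27986292]]
```

Call:
move_arm(moves=[0,0.04,0,0,0,0.03,0,0,0,0.02,0,0,0,0.02,0,0,0,0.015,0,0,0,0.015,0,0])

```text
t: 8.52
eef_pos: [574.2, 171.5, 33.1]
tcp_rot: [3.142, 0.0, -0.176]
ft_force: [-0.3, -0.5, 0.5]
opening: 0.008
grip_force: 0.0
```

Call:
move_arm(moves=[0,0.013,0,0,0,0.013,0,0,0,0.013,0,0,0,0.013,0,0])

```text
t: 9.02
eef_pos: [572.9, 164.1, 33.1]
tcp_rot: [-3.141, -0.0, -0.176]
ft_force: [1.1, 3.1, 0.5]
opening: 0.005
grip_force: 1.2
```

Call:
move_arm(moves=[0,0.013,0,0,0,0.013,0,0,0,0.013,0,0])

```text
t: 9.4
eef_pos: [571.8, 158.1, 33.1]
tcp_rot: [3.142, -0.0, -0.177]
ft_force: [1.0, 2.5, 0.5]
opening: 0.006
grip_force: 1.1
```

```bash
python3 -c "
from h import *
print(tip());snap(4)"
```

```text
(array([  7.5, 103.3]), np.float64(33.1), array([0.5, 2.6]), np.float64(0.5), 9.4)
```

View pics/sc4.png

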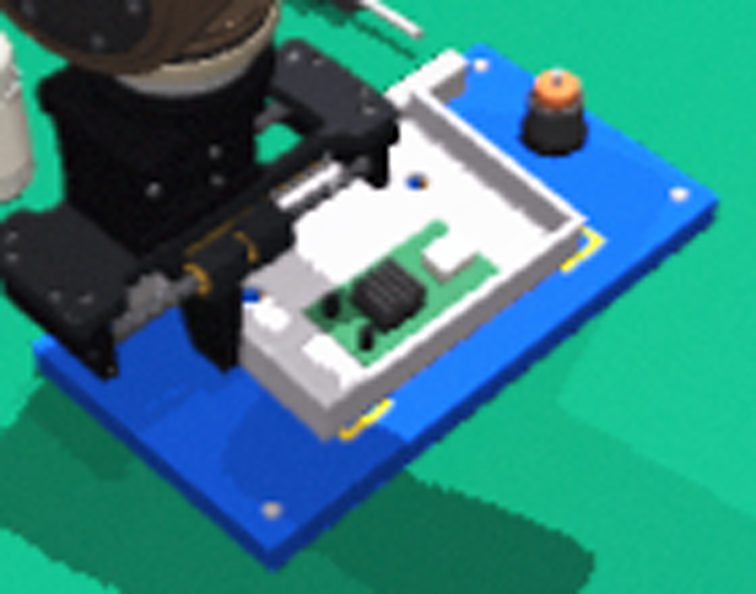

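Brass now shows at the right edge of the right hole (417,181), and the left hole is at (252,296). I keep pushing slowly, watching for the drop.

```bash
python3 -c "
from h import *
h=ray('side',crop([[252,295],[417,181]],(240,140),5.4),33);f=(h[:,:2]-P0)@RF;print(f.round(1))"
```

```text
[[ 24.8  66.2]
 [ 23.8 -44.4]]
```

Call:
move_arm(moves=[0,0.01,0,0,0,0.01,0,0,0,0.01,0,0])

```text
t: 9.88
eef_pos: [571.1, 153.7, 33.1]
tcp_rot: [3.142, -0.0, -0.176]
ft_force: [1.0, 1.9, -0.5]
opening: 0.004
grip_force: 0.9
```

Call:
move_arm(moves=[0,0.007,0,0,0,0.007,0,0])

```text
t: 10.12
eef_pos: [570.6, 151.6, 33.0]
tcp_rot: [3.141, 0.0, -0.176]
ft_force: [0.0, 0.9, -1.5]
opening: 0.005
grip_force: 0.6
```

Call:
move_arm(moves=[0,0.007,0,0,0,0.006,0,0])

```text
t: 10.38
eef_pos: [570.3, 149.7, 33.1]
tcp_rot: [3.141, 0.0, -0.176]
ft_force: [-0.4, 0.9, -1.1]
opening: 0.005
grip_force: 0.5
```

Call:
move_arm(moves=[0,0.005,0,0,0,0.005,0,0])

```text
t: 10.62
eef_pos: [570.1, 148.3, 33.1]
tcp_rot: [3.141, -0.0, -0.176]
ft_force: [0.2, 0.7, 0.0]
opening: 0.007
grip_force: 0.2
```

```bash
python3 -c "
from h import *
print(tip());snap(5)"
```

```text
(array([ 7.5, 93.3]), np.float64(33.1), array([0.1, 0.8]), np.float64(0.0), 10.62)
```

View pics/sc5.png

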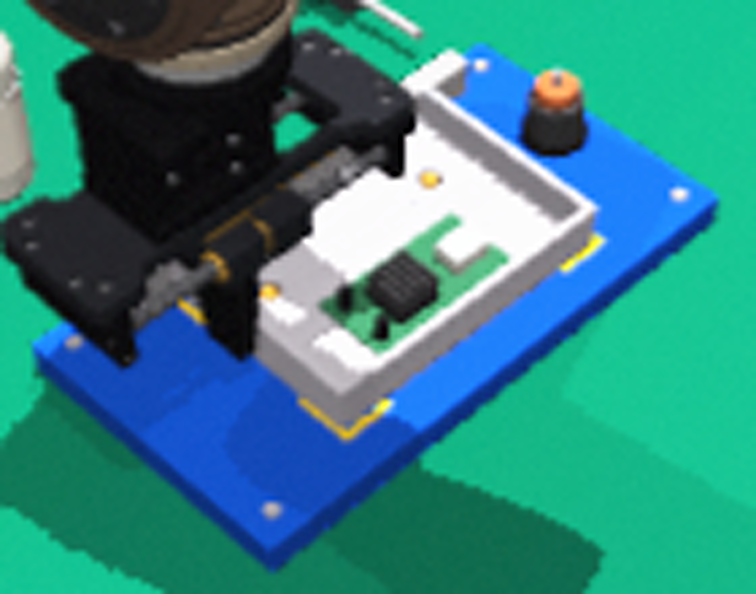

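Brass fills both holes, at (430,180) and (270,291). I test whether the plate is seated: the pins should now stop it.

Call:
move_arm(moves=[0,0.007,0,0,0,0.004,0,0])

```text
t: 10.98
eef_pos: [569.8, 146.8, 33.1]
tcp_rot: [-3.141, -0.0, -0.177]
ft_force: [0.7, 2.4, 0.5]
opening: 0.005
grip_force: 1.3
```

Call:
move_arm(moves=[0,0.006,0,0,0,0,0,0])

```text
t: 11.22
eef_pos: [569.6, 145.9, 33.1]
tcp_rot: [3.142, -0.0, -0.176]
ft_force: [0.3, 2.7, -0.6]
opening: 0.008
grip_force: 1.1
```

Call:
move_arm(moves=[0,-0.08,0,0,0,0,-0.35,0,-0.3,-0.25,-0.2,0,-0.35,-0.2,0,0,-0.35,0,0,0,-0.3,0,0,0])

```text
t: 11.98
eef_pos: [391.6, 256.9, 114.2]
tcp_rot: [3.141, -0.0, -0.175]
ft_force: [1.0, -0.6, -0.2]
opening: 0.001
grip_force: 0.0
```

```bash
python3 -c "
from h import *
print(tip());snap(6)
a=cv2.imread('pics/tc6.png');b=cv2.imread('pics/sc6.png')
a=cv2.resize(a[40:440,100:560],(400,348));b=b[70:470,80:640];b=cv2.resize(b,(400,286))
b=cv2.copyMakeBorder(b,0,62,0,0,cv2.BORDER_CONSTANT);cv2.imwrite('pics/both6.png',np.hstack([a,b]))
for n,f,o in(('top','t',(285,145)),('side','s',(240,140))):
    h=cv2.cvtColor(cv2.imread(f'pics/{f}6.png'),cv2.COLOR_BGR2HSV);m=cv2.inRange(h,(12,70,90),(34,255,255))
    k,l,st,c=cv2.connectedComponentsWithStats(m)
    print(n,[(c[i]+o).round(1).tolist()+[int(st[i,4])] for i in range(1,k)])
    for z,xy in((28,[[25,55],[25,-55]]),(25,[[25,55],[25,-55]])): print(proj(n,np.c_[P0+np.array(xy)@RF.T,[z,z]]).round(1).tolist())
"
```

```text
(array([-187.3,  169. ]), np.float64(114.2), array([ 1.1, -0.4]), np.float64(-0.2), 11.97)
top [[318.0, 165.5, 4], [317.0, 169.0, 1], [327.3, 173.0, 7], [362.4, 178.8, 5], [386.7, 185.8, 44], [312.7, 197.7, 3], [370.0, 200.0, 1], [287.4, 209.8, 36], [365.1, 206.6, 15], [291.3, 214.0, 3], [295.3, 220.7, 7]]
[[327.1, 173.2], [362.4, 178.6]]
[[327.1, 173.5], [362.3, 178.9]]
side [[293.5, 140.5, 2], [295.0, 155.0, 1], [297.5, 155.0, 2], [300.7, 154.3, 3], [305.0, 154.2, 4], [309.0, 155.0, 1], [292.0, 156.3, 3], [349.3, 184.3, 3], [275.1, 197.0, 14], [328.0, 227.0, 3], [318.5, 236.8, 13]]
[[289.5, 193.2], [319.2, 172.3]]
[[289.6, 194.0], [319.2, 173.1]]
```

View pics/both6.png

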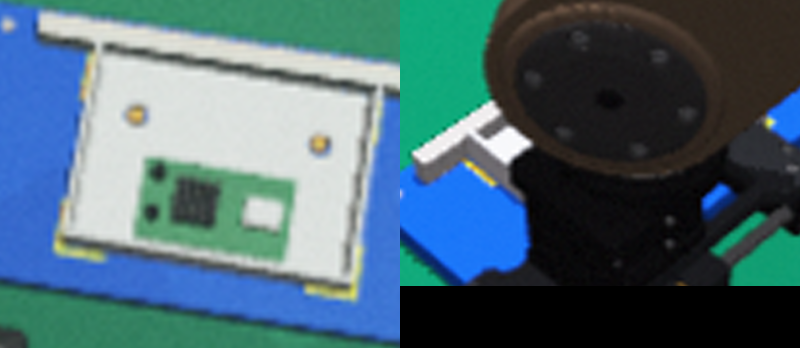

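The top view shows the plate within the yellow marks, with brass in both holes at (137,114) and (320,143). The side view is hidden by the arm. I press lightly between the holes to check that the floor is flat: 25 mm if seated, 33 mm if not.

Call:
move_arm(moves=[0.287,0.225,0,0,0.287,0.225,0,0,0.287,0.225,0,0,0.287,0.225,0,0,0.287,0.225,0,0,0,0,0.21,0,0,0,0.21,0,0,0,0.07,0,0,0,0,0])

```text
t: 13.2
eef_pos: [576.1, 52.3, 40.5]
tcp_rot: [3.141, 0.001, -0.176]
ft_force: [0.6, 1.3, 0.2]
opening: 0.005
grip_force: 0.0
```

```bash
python3 -c "
from h import *
print(tip())"
```

```text
(array([30.3, -0.1]), np.float64(40.5), array([0.4, 1.4]), np.float64(0.2), 13.2)
```

Call:
move_arm(moves=[0,0,0.03,0,0,0,0.02,0,0,0,0.013,0,0,0,0,0])

```text
t: 13.7
eef_pos: [575.8, 52.2, 31.3]
tcp_rot: [3.142, -0.0, -0.176]
ft_force: [0.5, -0.8, 0.6]
opening: 0.004
grip_force: 0.0
```

Call:
move_arm(moves=[0,0,0.013,0,0,0,0.01,0,0,0,0,0])

```text
t: 14.08
eef_pos: [575.7, 52.1, 27.6]
tcp_rot: [3.141, 0.0, -0.176]
ft_force: [0.4, -0.2, -0.4]
opening: 0.006
grip_force: 0.0
```

No contact at 27.6 mm, so the floor is already down. One more small step to feel it.

Call:
move_arm(moves=[0,0,0.01,0,0,0,0.008,0,0,0,0,0])

```text
t: 14.45
eef_pos: [575.8, 52.2, 25.3]
tcp_rot: [3.142, -0.0, -0.176]
ft_force: [-1.2, -1.4, 4.8]
opening: 0.004
grip_force: 2.4
```

Contact came at 25.3 mm with 4.8 N, so the plate is flat and seated. I lift straight off and back away.

Call:
move_arm(moves=[0,0,-0.15,0,0,0,-0.35,0,0,0,-0.35,0,0,0,-0.35,0,-0.2,0.35,0,0,-0.2,0.35,0,0,-0.1,0.38,0,0,0,0.38,0,0,0,0.38,0,0,0,0,0,0])

```text
t: 15.7
eef_pos: [452.8, -209.5, 204.9]
tcp_rot: [3.141, -0.0, -0.181]
ft_force: [0.1, 0.1, -0.7]
opening: 0.004
grip_force: 0.0
```

```bash
python3 -c "
from h import *
print(tip());snap(7)
h=cv2.cvtColor(cv2.imread('pics/t7.png'),cv2.COLOR_BGR2HSV)
for n,f,o in(('top','t',(285,145)),('side','s',(240,140))):
    h=cv2.cvtColor(cv2.imread(f'pics/{f}7.png'),cv2.COLOR_BGR2HSV);m=cv2.inRange(h,(12,70,90),(34,255,255))
    k,l,st,c=cv2.connectedComponentsWithStats(m)
    print(n,[(c[i]+o).round(1).tolist()+[int(st[i,4])] for i in range(1,k)])
"
```

```text
(array([ -45.2, -279.4]), np.float64(204.9), array([0.1, 0.1]), np.float64(-0.7), 15.7)
top [[318.0, 165.5, 4], [317.0, 169.0, 1], [327.3, 173.0, 7], [362.2, 178.6, 5], [373.0, 178.0, 1], [388.2, 184.0, 13], [364.0, 193.0, 1], [369.0, 194.0, 4], [376.0, 194.0, 1], [383.5, 194.5, 2], [366.0, 196.0, 1], [313.0, 197.5, 2], [363.0, 197.0, 1], [366.9, 198.4, 9], [377.8, 214.2, 1039], [374.0, 197.0, 1], [377.0, 198.0, 1], [361.0, 199.0, 1], [363.0, 199.0, 1], [391.0, 200.0, 1], [359.0, 201.0, 1], [365.0, 201.0, 1], [356.0, 206.0, 1]]
side [[342.8, 155.3, 22], [347.0, 156.0, 1], [319.3, 172.9, 9], [347.2, 186.4, 14], [289.5, 193.8, 10], [275.1, 197.0, 14], [303.3, 216.7, 32]]
```

```bash
python3 -c "
from cell import order
print(order.job_done())"
```

```text
the job is handed in; nothing more can be done
None
```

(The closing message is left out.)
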